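# Release the larger feed ball with the dispenser paddle

### The job

Each of the two lanes of the wooden dispenser holds one clay feed ball behind a gate. With the fingertips, press down the paddle of the lane that holds the larger ball and keep it down until that ball has rolled out and dropped into the net pot below its lane, then let the paddle come back up. Leave the other paddle and the smaller ball as they are, do not touch the balls or the net pots with the gripper, and do not disturb anything else standing about.

Things in the scene. Friction and masses are not known exactly. Their poses are not given: they have to be found in the camera images.
- dispenser: Fixed plywood two-lane ball dispenser, base 185 x 250 mm, 370 mm across its levers, 142 mm high. Origin: on the counter under its centre; x runs from the low pot end to the high back end (away from the robot, turned up to 0.3 rad), y left, z up. Lanes (40 mm wide, open on top, sloping 10 degrees down to -x) centre on y = +42 mm (left) and -42 mm (right); gates at x = +30 mm
- paddle_left (a point): Flat black paddle, 36 (x) x 40 (y) x 7 mm, on the outer end of the left lever. This point: centre of its top face, z normal to it; at rest at x = +30, y = +167 mm in the dispenser's frame, 140 mm above the counter, with nothing beneath. Pressed, it turns about the lever's pivot, 65 mm inward (toward the lane) and 8.5 mm below the point; full travel lowers it 32 mm
- paddle_right (a point): The same paddle on the right lever, at x = +30, y = -167 mm in the dispenser's frame; mirror image of the left one (pivot 65 mm inward, toward +y)
- lever_left (a joint): Rocking lever of the left lane, a bar whose inner end carries the gate tongue: 0 at rest (gate shut, paddle up) to 0.5 rad (paddle fully down, firm stop). From about 0.4 rad the larger ball can roll under the gate. A spring returns it; at the paddle centre it takes about 1.5 N to start and 4 N fully down
- lever_right (a joint): The same for the right lane
- ball_large_center (a point): Centre of the larger terracotta-coloured ball, diameter 34 mm, about 22 g. It waits in the left or right lane at about x = +50 mm in the dispenser's frame; once the gate lifts it rolls to an opening at x = -52 mm and drops into the pot, in about 1 s
- ball_small_center (a point): Centre of the smaller terracotta-coloured ball, diameter 24 mm, 10 g, in the other lane
- pot_left: Black net pot, 62 mm across the rim, 50 mm high, open, loose, seated in a low ring below the mouth of the left lane. Origin: centre of its underside, z up
- pot_right: The same below the mouth of the right lane
- feed_bottle: Small white plant-feed bottle with red label and white cap, 51 mm across, 125 mm high, loose, standing about 90 mm from the right paddle on the pot side. Origin: centre of its underside
- tape_roll: Small roll of black tape lying flat, 59 mm across, 19 mm high, loose, about 90 mm from the left paddle on the pot side. Origin: centre of its underside
- card_tray: Clear tray of shop cards, 62 x 96 x 33 mm, loose, at the left end of the counter. Origin: centre of its underside
- calculator: Pocket calculator, 125 x 78 x 18 mm, lying at the right. Origin: centre of its underside
- ec_meter: Green pen meter, 185 x 36 x 19 mm, lying at the right. Origin: centre of its underside
- ball_large: The larger ball itself, 34 mm; use its centre point for its place (its own origin lies on its surface and turns as it rolls)
- ball_small: The smaller ball itself, 24 mm; use its centre point for its place

How it is judged:
By the outcome, as a careful person would: the job done as asked, in the order asked, and still so for the second after the job is handed in, with the robot touching nothing.
It also fails if it takes over 38 s, if anything falls off the work surface, if the arm or the gripper's body presses on something with over 40 N, if the wrist force passes 120 N, or if a joint passes its speed limit or range.

### The arm

A 6-joint arm with a two-finger parallel gripper is mounted at the origin on a cart in front of the work surface, level with it; the furniture and walls round the work are solid. World frame = base frame: x ahead of the robot, y to its left, z up, the work surface at z = 0. Lengths are in mm, angles in rad, forces in N, time in s.
With the tool pointing down it reaches from about 275 to 1000 mm from the base axis. Payload 8.4 kg.
Tool frame: the origin (TCP) lies between the finger pads; the fingertips stand 8 mm ahead of it and the grasp point (between the pads) lies 11 mm behind it (tcp_to_tips is the distance from the TCP to the fingertips, in mm); z points along the fingers, y is the line along which they close (so a half turn about z gives the same grasp; the last joint's range is limited). The gripper opens to 85 mm and grips with 20 to 120 N. Pads are 22 mm wide; open, the fingers measure 114 mm over their backs; the gripper's body (76 mm by 85 mm) begins 54 mm behind the grasp point. The pads swing forward as they close: fully open they stand 13 mm farther back than shut.
Start: joints at [1.171, 0.353, 1.633, -0, 1.155, -0.002], TCP at [242.118, 576.2, 239.281] pointing down, gripper open.
Joint ranges: [-2.63, 2.63], [-0.92, 2.1], [0.06, 2.66], [-1.3, 4.44], [0, 2.69], [-3.02, 3.02]. Speed limits (rad/s): [2.22, 2.22, 2.79, 3.14, 3.14, 3.14].

### API

Orientations are given as [roll, pitch, yaw] about the fixed x, y, z axes, in that order (R = Rz(yaw) Ry(pitch) Rx(roll)).
In Python, from rig import * gives the robot as it stands.
- The arm moves only by the tool step_arm, never from a script. Its argument "motion" is a list of rows, each an object with "claw": the finger opening in mm, from 0 to 85.4; "delta_pos": the shift along the tool's x, y, z in mm, a list of three; "turn": the turn about the tool's z in rad. In form: [{"claw": claw, "delta_pos": [dx, dy, dz], "turn": turn}, ...]. A call has 1 to 8 rows; each row shifts and turns the commanded pose from where the row before left it, along the tool's axes as they then stand; what a row does not reach is not made up. A row lasts 1/12 s, in which the tool goes at most 41.7 mm and 7.16 degrees, less where a joint would pass 70% of its speed; a pose out of reach is approached as far as the arm can. A call is refused whole if a number of a shift passes 41.7 or a number of a turn 0.125, either way. A call with a gripper value outside its range is refused whole. The fingers move at their own pace and stop on an object; "force" is the grip in N (left out, the last holds). Time passes only in rows, so rows that do not move let the fingers close. It gives the time, the measured TCP pose, the force, the opening and the grip force at its end, in the units of the state.
- sense(): the state, without advancing time (a new reading comes with each control period).
- grab_frame(name): name is "side" or "top"; returns a dict with "img" (480x640x3 uint8, red, green, blue), "vertical_fov" (degrees; the focal length in pixels is half the picture's height over the tangent of half this angle, whatever the lens; pixels are square), "cx", "cy" (the principal point, pixels), "D" ([k1, k2, p1, p2, k3] as OpenCV has them; the pictures are not rectified), "R" (3x3) and "t" (3): a world point X has camera coordinates R X + t. Camera axes: x right, y down, z forward; pixel columns grow to the right and rows downward; lengths in mm; the calibration is good to about 2 mm. A picture is of the moment at which its call begins. There is no depth.
- sign_off(): hands the job in; it is judged then, once.
The state is a dict: "clock": time; "qpos": joint angles; "qvel": joint speeds; "joint_efforts": joint torques, N m; "eef_pos": TCP position; "tcp_rot": TCP orientation; "contact_force": force on the tool from outside, world axes, zero at the start; "wrist_torque": the same for the moment, N m; "opening": opening from 0.0 (shut) to 1.0 (fully open); "grasp_force": force on a finger pad.
Only numpy, scipy, OpenCV 4.12 (cv2) and the standard library are available. Lean on these libraries where they do the work, as an engineer would, in place of code of your own. Each camera call takes 0.05 s, during which the arm holds its last target. There are 200 camera calls.

## Working session

There is one attempt and no reset: what is moved stays moved. The work goes in short steps, Python scripts to look and compute and a tool call to move; the robot and the scene stay as the last step left them, time stands still between calls to the robot, and variables do not carry over. Pictures are saved under pics/ and viewed, at most 10 in all, crops included, and the job is handed in when it is done.

Besides the shell and the picture viewer there is one more tool, called as name([rows], argument=value, ...), one row to a line, values as JSON. step_arm: Moves the arm, as the interface text tells. Its arguments: {"type":"object","properties":{"motion":{"type":"array","items":{"type":"object","properties":{"claw":{"type":"number"},"delta_pos":{"type":"array","items":{"type":"number"}},"turn":{"type":"number"}}}},"force":{"type":"number"}},"required":["motion"]}

```bash
mkdir -p pics; cat > h.py <<'E'
from rig import *
import numpy as np, cv2
def cam(n):
    f=grab_frame(n); F=240/np.tan(np.radians(f["vertical_fov"])/2)
    f["K"]=np.array([[F,0,f["cx"]],[0,F,f["cy"]],[0,0,1]]);return f
def save(n,fn):
    f=cam(n); cv2.imwrite(fn,f["img"][:,:,::-1]); np.savez(fn+".npz",**{k:np.array(f[k]) for k in("K","D","R","t")}); return f
def ray(f,uv,z):
    p=cv2.undistortPoints(np.array([[uv]],float),f["K"],np.array(f["D"],float))[0,0]
    R=np.array(f["R"]);t=np.array(f["t"]); d=R.T@np.array([p[0],p[1],1]); c=-R.T@t
    return c+d*(z-c[2])/d[2]
def proj(f,X):
    R=np.array(f["R"],float);t=np.array(f["t"],float)
    return cv2.projectPoints(np.array(X,float).reshape(-1,3),cv2.Rodrigues(R)[0],t,f["K"],np.array(f["D"],float))[0][:,0]
E
python3 - <<'E'
from h import *
for n in("top","side"):
    f=save(n,f"pics/{n}0.png"); print(n,-np.array(f["R"]).T@f["t"])
s=sense();print(s["clock"],s["tcp_rot"],s["opening"])
E
```

```text
top [ 295.11765041  -42.00937576 1227.55988272]
side [ 277.18763181 1454.73160582 1079.44214025]
0.1 [-3.14032670e+00 -5.95914096e-07  2.74381522e+00] 1.0007259350998006
```

View pics/top0.png

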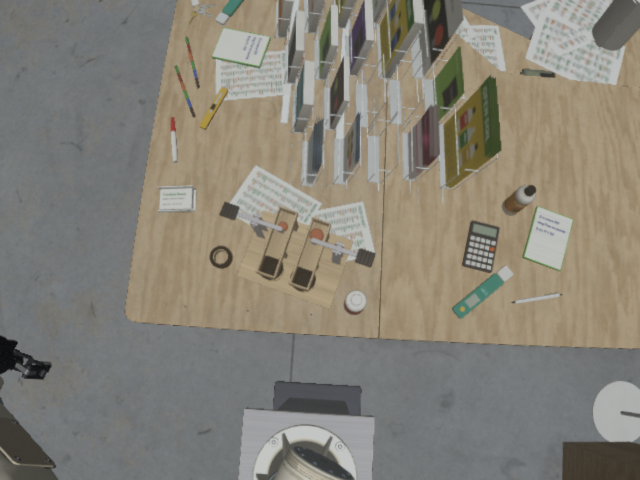

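View pics/side0.png

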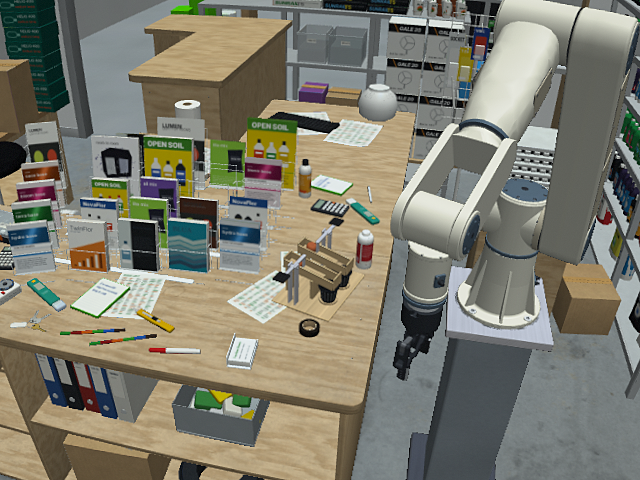

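The top view shows the paddles near (230,211) and (365,258), and balls near (283,226) and (317,236). I'll enlarge that region.

```bash
python3 - <<'E'
from h import *
im=cv2.imread("pics/top0.png")[190:310,210:380]
cv2.imwrite("pics/c1.png",cv2.resize(im,None,fx=4.7,fy=4.7,interpolation=cv2.INTER_CUBIC))
f=dict(np.load("pics/top0.png.npz"))
L=ray(f,(230,211.5),140);R=ray(f,(365.5,258),140);print(L,R,np.linalg.norm(L-R))
y=L-R; print("yaw",np.arctan2(-y[0],y[1]))
E
```

```text
[603.80414426 209.81252037 140.        ] [ 512.10808919 -110.15120325  140.        ] 332.84373352988484
yaw -0.2791023114841084
```

View pics/c1.png

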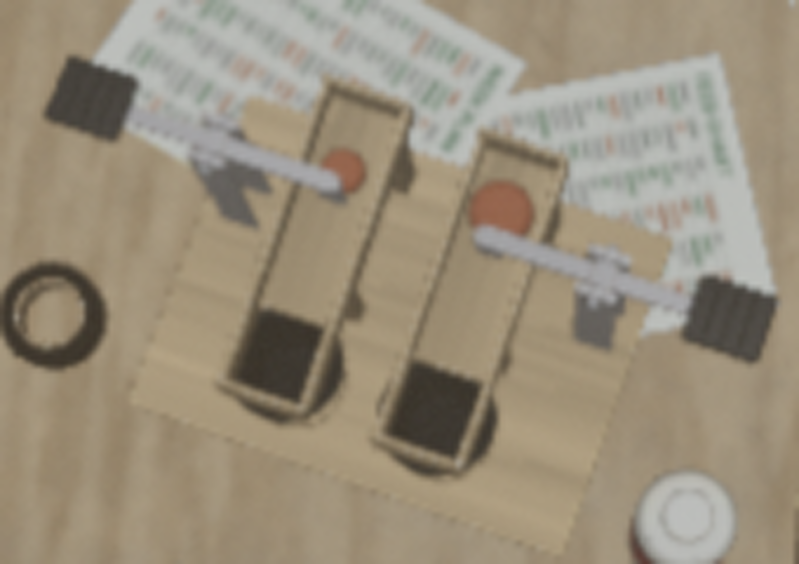

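The right-hand ball is clearly larger: about 64 px against 45 px, a ratio of 1.42, matching 34/24. So the target is the right paddle at about (512, -110, 140). The paddle spacing measures 333 mm, against 334 given. I'll move above it with the claw shut.

step_arm([
  {"claw":0,"delta_pos":[0,0,0],"turn":-0.119},
  {"claw":0,"delta_pos":[-19.5,-25.5,0],"turn":0},
  {"claw":0,"delta_pos":[-19.5,-25.5,0],"turn":0},
  {"claw":0,"delta_pos":[-19.5,-25.5,0],"turn":0},
  {"claw":0,"delta_pos":[-19.5,-25.5,0],"turn":0},
  {"claw":0,"delta_pos":[-19.5,-25.5,0],"turn":0},
  {"claw":0,"delta_pos":[-19.5,-25.5,0],"turn":0},
  {"claw":0,"delta_pos":[-19.5,-25.5,0],"turn":0},
])

```text
clock: 0.77
eef_pos: [324.3, 365.4, 239.0]
tcp_rot: [-3.141, -0.0, 2.863]
contact_force: [0.4, -0.1, 0.0]
opening: -0.002
grasp_force: 0.0
```

step_arm([
  {"claw":0,"delta_pos":[-19.5,-25.5,0],"turn":0},
  {"claw":0,"delta_pos":[-19.5,-25.5,0],"turn":0},
  {"claw":0,"delta_pos":[-19.5,-25.5,0],"turn":0},
  {"claw":0,"delta_pos":[-19.5,-25.5,0],"turn":0},
  {"claw":0,"delta_pos":[-19.5,-25.5,0],"turn":0},
  {"claw":0,"delta_pos":[-19.5,-25.5,0],"turn":0},
  {"claw":0,"delta_pos":[-19.5,-25.5,0],"turn":0},
  {"claw":0,"delta_pos":[-19.5,-25.5,0],"turn":0},
])

```text
clock: 1.43
eef_pos: [418.1, 126.4, 239.2]
tcp_rot: [-3.142, -0.0, 2.863]
contact_force: [0.7, -0.0, -1.2]
opening: 0.002
grasp_force: 0.0
```

```bash
cat > g.py <<'E'
from h import *
from scipy.spatial.transform import Rotation as Ro
s=sense();M=Ro.from_euler("xyz",s["tcp_rot"]).as_matrix()
print(s["clock"],np.round(s["eef_pos"],1),np.round(s["tcp_rot"],3),np.round(s["contact_force"],1),s["opening"])
print("tool delta to paddle+4mm outward:",np.round(M.T@(np.array([511,-114,s["eef_pos"][2]])-s["eef_pos"]),1))
E
python3 g.py
```

```text
1.4333 [418.1 126.4 239.2] [-3.142 -0.     2.863] [ 0.7 -0.  -1.2] 0.0015488412156553209
tool delta to paddle+4mm outward: [-155.4 -205.6   -0. ]
```

step_arm([
  {"claw":0,"delta_pos":[-19.4,-25.7,0],"turn":0},
  {"claw":0,"delta_pos":[-19.4,-25.7,0],"turn":0},
  {"claw":0,"delta_pos":[-19.4,-25.7,0],"turn":0},
  {"claw":0,"delta_pos":[-19.4,-25.7,0],"turn":0},
  {"claw":0,"delta_pos":[-19.4,-25.7,0],"turn":0},
  {"claw":0,"delta_pos":[-19.4,-25.7,0],"turn":0},
  {"claw":0,"delta_pos":[-19.4,-25.7,0],"turn":0},
  {"claw":0,"delta_pos":[-19.4,-25.7,0],"turn":0},
])

```text
clock: 2.1
eef_pos: [510.7, -114.1, 239.1]
tcp_rot: [3.142, -0.0, 2.863]
contact_force: [0.2, 0.3, -0.0]
opening: 0.001
grasp_force: 0.0
```

step_arm([
  {"claw":0,"delta_pos":[0,0,20],"turn":0},
  {"claw":0,"delta_pos":[0,0,20],"turn":0},
  {"claw":0,"delta_pos":[0,0,20],"turn":0},
  {"claw":0,"delta_pos":[0,0,10],"turn":0},
  {"claw":0,"delta_pos":[0,0,0],"turn":0},
])

```text
clock: 2.52
eef_pos: [509.0, -112.1, 167.0]
tcp_rot: [-3.141, -0.004, 2.863]
contact_force: [-0.7, -0.3, 0.5]
opening: 0.002
grasp_force: 0.0
```

```bash
python3 - <<'E'
import g
from h import *
f=save("top","pics/t1.png");a=f["img"][215:315,310:410,::-1]
h=save("side","pics/s1.png");b=h["img"][200:300,270:390,::-1]
print(proj(f,[511,-114,160]),proj(h,[[511,-114,161],[512,-110,140]]))
a=cv2.resize(a,(400,400),interpolation=2);b=cv2.resize(b,(400,333),interpolation=2)
o=np.zeros((400,800,3),np.uint8);o[:,:400]=a;o[:333,400:]=b;cv2.imwrite("pics/c2.png",o)
E
```

```text
2.5167 [ 509.  -112.1  167. ] [-3.141 -0.004  2.863] [-0.7 -0.3  0.5] 0.0019099002374191932
tool delta to paddle+4mm outward: [-2.4 -1.3 -0. ]
[[367.83903843 256.86366804]] [[338.0580631  213.78080844]
 [337.20646902 220.25974261]]
```

View pics/c2.png

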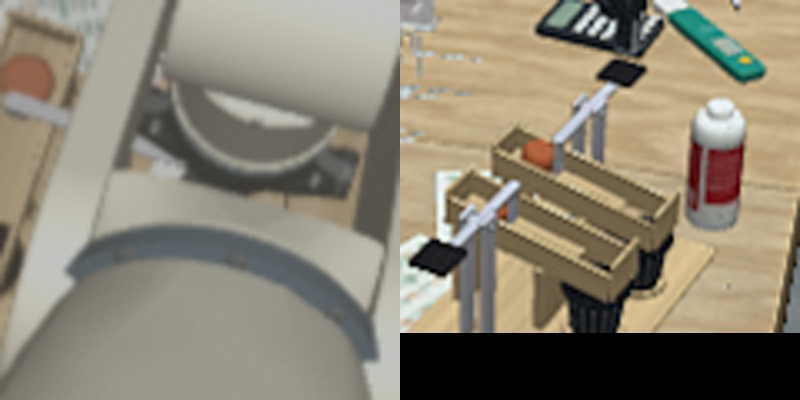

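The side crop shows the shut fingertips directly over the right paddle. The paddle centre is at full-frame pixel (336.6, 221.6), against a predicted (337.2, 220.3). Lowering to press.

step_arm([
  {"claw":0,"delta_pos":[-2,-1,10],"turn":0},
  {"claw":0,"delta_pos":[0,0,8],"turn":0},
  {"claw":0,"delta_pos":[0,0,6],"turn":0},
  {"claw":0,"delta_pos":[0,0,0],"turn":0},
])

```text
clock: 2.95
eef_pos: [512.1, -113.8, 144.3]
tcp_rot: [-3.141, -0.001, 2.863]
contact_force: [0.5, 0.0, 1.2]
opening: 0.005
grasp_force: 0.7
```

step_arm([
  {"claw":0,"delta_pos":[0,0,5],"turn":0},
  {"claw":0,"delta_pos":[0,0,5],"turn":0},
  {"claw":0,"delta_pos":[0,0,5],"turn":0},
  {"claw":0,"delta_pos":[0,0,0],"turn":0},
])

```text
clock: 3.28
eef_pos: [512.3, -113.8, 129.5]
tcp_rot: [3.142, -0.0, 2.863]
contact_force: [0.4, -0.7, 2.9]
opening: -0.0
grasp_force: 1.1
```

step_arm([
  {"claw":0,"delta_pos":[0,0,4],"turn":0},
  {"claw":0,"delta_pos":[0,0,3],"turn":0},
  {"claw":0,"delta_pos":[0,0,0],"turn":0},
  {"claw":0,"delta_pos":[0,0,0],"turn":0},
])

```text
clock: 3.62
eef_pos: [512.4, -114.0, 123.2]
tcp_rot: [-3.141, 0.0, 2.863]
contact_force: [-0.3, -0.5, 1.9]
opening: 0.004
grasp_force: 1.1
```

step_arm([
  {"claw":0,"delta_pos":[0,0,2],"turn":0},
  {"claw":0,"delta_pos":[0,0,0],"turn":0},
  {"claw":0,"delta_pos":[0,0,0],"turn":0},
])

```text
clock: 3.87
eef_pos: [512.4, -114.0, 121.3]
tcp_rot: [-3.142, 0.0, 2.863]
contact_force: [0.7, 0.9, 2.9]
opening: 0.001
grasp_force: 1.4
```

```bash
python3 - <<'E'
import g
from h import *
h=save("side","pics/s2.png");b=h["img"][200:300,270:390,::-1]
cv2.imwrite("pics/c3.png",cv2.resize(b,(600,500),interpolation=2))
E
```

```text
3.8667 [ 512.4 -114.   121.3] [-3.142  0.     2.863] [0.7 0.9 2.9] 0.0013461132065921183
tool delta to paddle+4mm outward: [ 1.4 -0.4 -0. ]
```

View pics/c3.png

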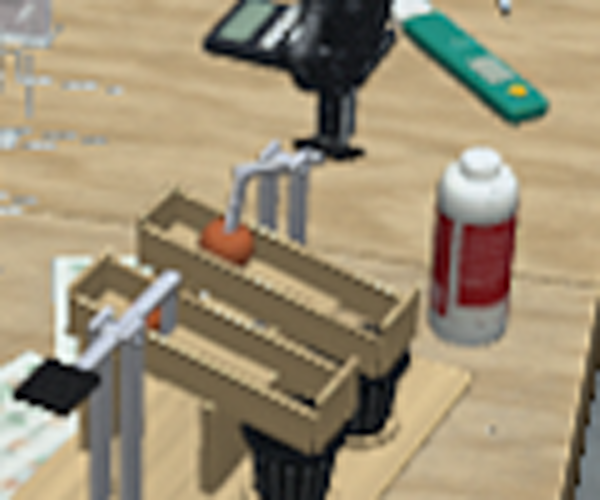

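The paddle is going down with the gate raised, and the large ball at crop (228,240) is still held. Pressing further.

step_arm([
  {"claw":0,"delta_pos":[0,0,2],"turn":0},
  {"claw":0,"delta_pos":[0,0,2],"turn":0},
  {"claw":0,"delta_pos":[0,0,0],"turn":0},
  {"claw":0,"delta_pos":[0,0,0],"turn":0},
])

```text
clock: 4.25
eef_pos: [512.4, -114.0, 117.2]
tcp_rot: [-3.142, 0.0, 2.863]
contact_force: [0.5, -0.0, 2.8]
opening: -0.002
grasp_force: 1.5
```

step_arm([
  {"claw":0,"delta_pos":[0,0,1],"turn":0},
  {"claw":0,"delta_pos":[0,0,1],"turn":0},
  {"claw":0,"delta_pos":[0,0,0],"turn":0},
  {"claw":0,"delta_pos":[0,0,0],"turn":0},
  {"claw":0,"delta_pos":[0,0,0],"turn":0},
  {"claw":0,"delta_pos":[0,0,0],"turn":0},
  {"claw":0,"delta_pos":[0,0,0],"turn":0},
  {"claw":0,"delta_pos":[0,0,0],"turn":0},
])

```text
clock: 4.92
eef_pos: [512.3, -113.9, 115.3]
tcp_rot: [-3.142, 0.0, 2.863]
contact_force: [0.7, -0.2, 4.2]
opening: 0.001
grasp_force: 1.6
```

```bash
python3 - <<'E'
import g
from h import *
h=save("side","pics/s3.png");b=h["img"][200:300,270:390,::-1]
cv2.imwrite("pics/c4.png",cv2.resize(b,(600,500),interpolation=2))
E
```

```text
4.9167 [ 512.3 -113.9  115.3] [-3.142  0.     2.863] [ 0.7 -0.2  4.2] 0.0013359170718594408
tool delta to paddle+4mm outward: [ 1.3 -0.5 -0. ]
```

View pics/c4.png

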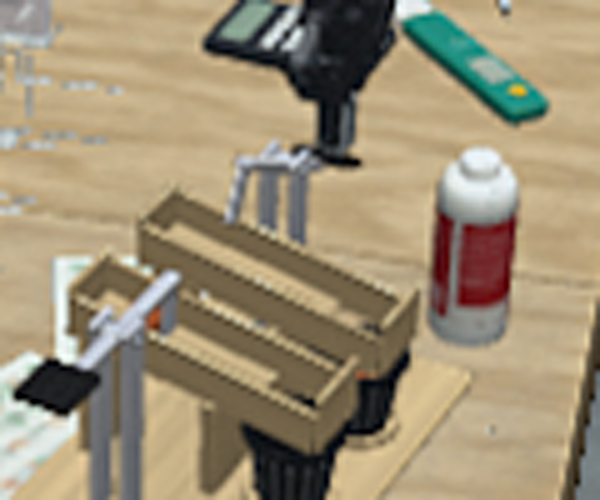

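The right lane is now empty, and terracotta shows through the right pot at crop (367,375). I'll wait briefly, then raise the paddle smoothly.

step_arm([
  {"claw":0,"delta_pos":[0,0,0],"turn":0},
  {"claw":0,"delta_pos":[0,0,0],"turn":0},
  {"claw":0,"delta_pos":[0,0,0],"turn":0},
  {"claw":0,"delta_pos":[0,0,0],"turn":0},
  {"claw":0,"delta_pos":[0,0,-5],"turn":0},
  {"claw":0,"delta_pos":[0,0,-5],"turn":0},
  {"claw":0,"delta_pos":[0,0,-5],"turn":0},
  {"claw":0,"delta_pos":[0,0,-5],"turn":0},
])

```text
clock: 5.63
eef_pos: [512.1, -114.0, 135.8]
tcp_rot: [-3.141, -0.0, 2.863]
contact_force: [-1.1, -1.7, 1.9]
opening: -0.007
grasp_force: 1.0
```

step_arm([
  {"claw":0,"delta_pos":[0,0,-5],"turn":0},
  {"claw":0,"delta_pos":[0,0,-8],"turn":0},
  {"claw":0,"delta_pos":[0,0,-15],"turn":0},
  {"claw":0,"delta_pos":[0,0,-20],"turn":0},
  {"claw":0,"delta_pos":[0,0,-20],"turn":0},
  {"claw":0,"delta_pos":[0,0,-20],"turn":0},
  {"claw":0,"delta_pos":[0,0,-10],"turn":0},
  {"claw":0,"delta_pos":[0,0,0],"turn":0},
])

```text
clock: 6.3
eef_pos: [513.6, -114.0, 235.8]
tcp_rot: [3.141, 0.004, 2.863]
contact_force: [0.3, 0.4, 0.2]
opening: 0.001
grasp_force: 0.0
```

step_arm([
  {"claw":0,"delta_pos":[0,0,0],"turn":0},
  {"claw":0,"delta_pos":[0,0,0],"turn":0},
  {"claw":0,"delta_pos":[0,0,0],"turn":0},
  {"claw":0,"delta_pos":[0,0,0],"turn":0},
  {"claw":0,"delta_pos":[0,0,0],"turn":0},
  {"claw":0,"delta_pos":[0,0,0],"turn":0},
])

```text
clock: 6.8
eef_pos: [512.1, -113.9, 232.7]
tcp_rot: [-3.142, -0.001, 2.863]
contact_force: [1.0, 0.1, 0.8]
opening: -0.004
grasp_force: 0.0
```

```bash
python3 - <<'E'
import g
from h import *
h=save("side","pics/s4.png");b=h["img"][190:310,260:400,::-1]
cv2.imwrite("pics/c5.png",cv2.resize(b,(700,600),interpolation=2))
E
```

```text
6.8 [ 512.1 -113.9  232.7] [-3.142e+00 -1.000e-03  2.863e+00] [1.  0.1 0.8] -0.003930688667877323
tool delta to paddle+4mm outward: [ 1.  -0.4  0. ]
```

View pics/c5.png

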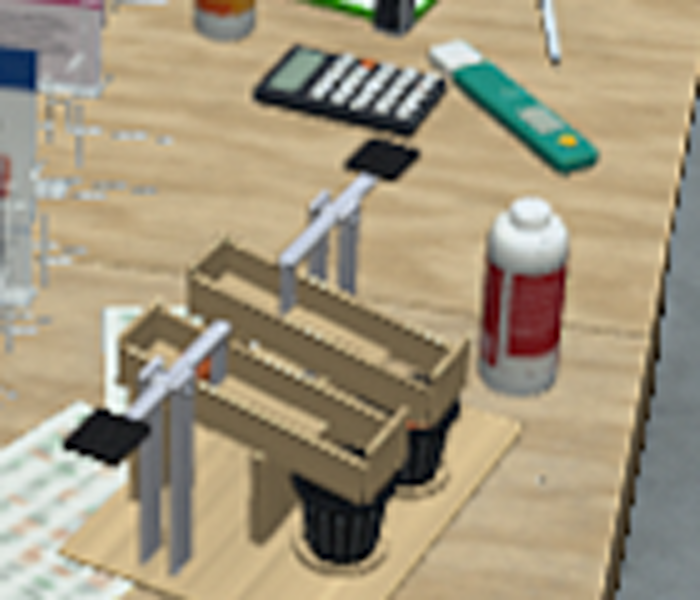

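The paddle is back up, the gate is shut, and the small ball is still in place. The orange patch sits near the pot rim at crop (413,425), so I'll check that the ball is really inside the pot.

```bash
python3 - <<'E'
from h import *
a=-.279;Rz=np.array([[np.cos(a),-np.sin(a)],[np.sin(a),np.cos(a)]])
o=np.array([512,-110])-Rz@[30,-167]
p=o+Rz@[-52,-42];print(o,p)
h=cam("side");f=cam("top")
for z in(20,25,35,50,60,70): 
  q=proj(h,[*p,z])[0];print(z,(q-[260,190])*5)
im=h["img"].astype(int)
m=(im[...,0]>im[...,2]+70)&(im[...,0]>110);v,u=np.nonzero(m[255:300,330:365]);print([( (x+330-260)*5,(y+255-190)*5) for x,y in zip(u,v)])
print(proj(f,[*p,25]))
b=f["img"][220:310,240:340,::-1]; c=h["img"][255:300,320:365,::-1]
O=np.zeros((400,800,3),np.uint8);O[:360,:400]=cv2.resize(b,(400,360),interpolation=2);O[:,400:]=cv2.resize(c,(400,400),interpolation=2)
cv2.imwrite("pics/c6.png",O)
E
```

```text
[529.1509346   58.80416299] [467.59513919  32.74875949]
20 [408.37810487 452.21071203]
25 [408.79500655 445.4730284 ]
35 [409.63208035 431.93300903]
50 [410.89589816 411.46031007]
60 [411.74393845 397.70258827]
70 [412.59639334 383.85681405]
[(np.int64(405), np.int64(420)), (np.int64(410), np.int64(420)), (np.int64(495), np.int64(420)), (np.int64(410), np.int64(425)), (np.int64(515), np.int64(425)), (np.int64(510), np.int64(430)), (np.int64(485), np.int64(435)), (np.int64(510), np.int64(435)), (np.int64(505), np.int64(440)), (np.int64(450), np.int64(445)), (np.int64(470), np.int64(445)), (np.int64(500), np.int64(445)), (np.int64(450), np.int64(450)), (np.int64(470), np.int64(450)), (np.int64(495), np.int64(450)), (np.int64(450), np.int64(455)), (np.int64(495), np.int64(455)), (np.int64(455), np.int64(460)), (np.int64(460), np.int64(460)), (np.int64(465), np.int64(460)), (np.int64(490), np.int64(460)), (np.int64(455), np.int64(465)), (np.int64(460), np.int64(465)), (np.int64(485), np.int64(465)), (np.int64(455), np.int64(470)), (np.int64(480), np.int64(470)), (np.int64(455), np.int64(475)), (np.int64(475), np.int64(475)), (np.int64(470), np.int64(480)), (np.int64(475), np.int64(480)), (np.int64(470), np.int64(485)), (np.int64(465), np.int64(490)), (np.int64(460), np.int64(495)), (np.int64(425), np.int64(500)), (np.int64(430), np.int64(500)), (np.int64(455), np.int64(500)), (np.int64(455), np.int64(505)), (np.int64(390), np.int64(510)), (np.int64(450), np.int64(510)), (np.int64(445), np.int64(515)), (np.int64(440), np.int64(520)), (np.int64(385), np.int64(530)), (np.int64(435), np.int64(530)), (np.int64(430), np.int64(535)), (np.int64(425), np.int64(540))]
[[303.96460489 281.11693972]]
```

View pics/c6.png

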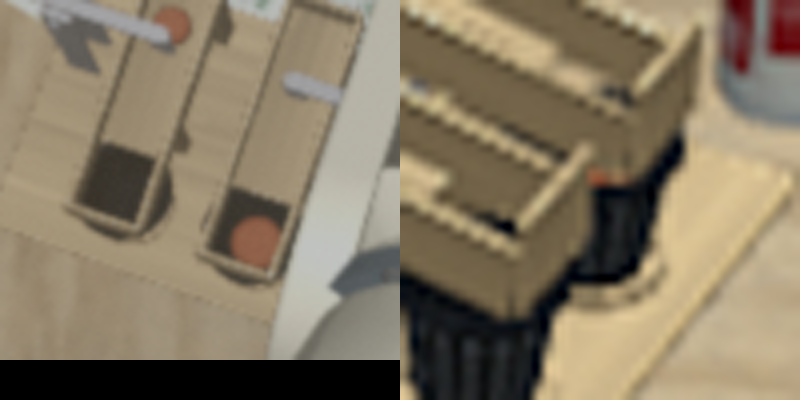

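In the top view the large ball is at (304,280), against (304,281) predicted for a ball resting in the pot. Its apparent size has shrunk by the amount that drop would give. The small ball is still behind its gate, so I'm handing in.

```bash
python3 -c "
from rig import *
print(sign_off())"
```

```text
the job is handed in; nothing more can be done
None
```

The large ball was in the right lane: I pressed that paddle until the ball dropped into the right net pot, the paddle came back up, the small ball and left paddle were left alone, and the job is handed in.

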